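Pick a bolt from the slide-lid stock box

ROBOT

A 6-joint arm with a two-finger parallel gripper is mounted at the origin on the work surface. World frame = base frame: x ahead of the robot, y to its left, z up, the work surface at z = 0. Lengths are in m, angles in degrees, forces in N, time in s.
With the tool pointing down it reaches from about 0.25 to 0.725 m from the base axis. Payload 9.7 kg.
Tool frame: the origin (TCP) lies midway between the tips of the shut fingers; the grasp point (between the pads) lies 19 mm behind it (bot.hold_point_z is the distance from the TCP to the grasp point, in m); z points along the fingers, y is the line along which they close (so a half turn about z gives the same grasp; the last joint's range is limited). The gripper opens to 85 mm and grips with 20 to 120 N. Pads are 22 mm wide; open, the fingers measure 114 mm over their backs; the gripper's body (76 mm by 85 mm) begins 54 mm behind the grasp point. The pads swing forward as they close: fully open they stand 13 mm farther back than shut.
Start: joints at [-76.146, 4.979, 10.078, 95.1, 0, 90], TCP at [0.132, -0.534, 0.231] pointing down, gripper open.
Joint ranges: [-179.16, 179.16], [-48.56, 103.87], [-65.8, 70.77], [-126.05, 130.52], [-82.76, 87.17], [-180, 180]. Speed limits (degrees/s): [127.2, 127.2, 147.25, 180, 180, 180].

INTERFACE

Orientations are given as [roll, pitch, yaw] about the fixed x, y, z axes, in that order (R = Rz(yaw) Ry(pitch) Rx(roll)).
In Python, from workcell import bot gives the robot as it stands.
- The arm moves only by the tool play_rows, never from a script. Its argument "steps" is a list that holds one entry, the list of rows, each a list of 4 numbers: the shift along the tool's x, y, z in m, then the turn about the tool's z in rad. In form: [[[tx, ty, tz, yaw], ...]]. A call has exactly 5 rows; each row shifts and turns the commanded pose from where the row before left it, along the tool's axes as they then stand; what a row does not reach is not made up. A row lasts 1/12 s, in which the tool goes at most 41.7 mm and 7.16 degrees, less where a joint would pass 70% of its speed; a pose out of reach is approached as far as the arm can. A call is refused whole if a number of a shift passes 0.0417 or a number of a turn 0.125, either way. A call with a gripper value outside its range is refused whole. "gripper" is the finger opening in m, from 0 to 0.0854, set as the call begins (left out, the last holds). The fingers move at their own pace and stop on an object; "squeeze" is the grip in N (left out, the last holds). Time passes only in rows, so rows that do not move let the fingers close, or fill a call up. It gives the time, the measured TCP pose, the force, the opening and the grip force at its end, in the units of the state.
- bot.get_obs(): the state, without advancing time (a new reading comes with each control period).
- bot.camera(name): name is "side" or "top"; returns a dict with "img" (420x560x3 uint8, blue, green, red), "vfov" (degrees; the focal length in pixels is half the picture's height over the tangent of half this angle, whatever the lens; pixels are square), "cx", "cy" (the principal point, pixels), "xyz" and "attitude" of the camera in the world. Camera axes: x right, y down, z forward; pixel columns grow to the right and rows downward; lengths in m; the calibration is good to about 2 mm. A picture is of the moment at which its call begins. There is no depth.
- bot.job_done(): hands the job in; it is judged then, once.
The state is a dict: "time": time; "q": joint angles; "qd": joint speeds; "joint_efforts": joint torques, N m; "ee_pos": TCP position; "tcp_rot": TCP orientation; "wrist_force": force on the tool from outside, world axes, zero at the start; "torque": the same for the moment, N m; "opening": finger opening in m; "grasp_force": force on a finger pad.
Only numpy, scipy, OpenCV 4.12 (cv2) and the standard library are available. Lean on these libraries where they do the work, as an engineer would, in place of code of your own. Each camera call takes 0.05 s, during which the arm holds its last target. There are 200 camera calls.

TASK

Slide the lid of the wooden stock box along its grooves until it comes right off the open end, and lay it flat on the bench, handle up. Then take the bolt out of the box and stand it, still on its head, in the rectangular white order tray. Leave the long coupling nut standing in the box.

Things in the scene. Friction and masses are not known exactly. Their poses are not given: they have to be found in the camera images.
- lid: Plywood plate 121 (x) x 138 (y) x 6 mm, 0.1 kg; on top mid-plate a bar 14 (x) x 70 (y) mm, 30 high. Origin: centre of underside, z up. Starts shut or 12 mm ajar in the grooves of the fixed wooden box, underside 56 mm above the bench; lips over its two y edges (2 mm play) top at 70 mm, so it only slides along its +x, free within 121 mm. Beyond that end 200 mm of bench is clear to lay it.
- bolt: Steel hex bolt, 0.15 kg, standing on its head in the box under the lid: head 30 mm across flats, 12 high; above it a round threaded shank 18 mm in diameter, 32 long, upright; 44 mm in all. Origin: centre of the head's underside, z up. Stands on the box floor 6 mm above the bench. Room beside its axis: over 55 mm to the walls along the lid's y, less along x. It may be in either end of the box.
- nut: Steel coupling nut: plain upright hexagonal prism with a dark bore, 28 mm across flats, 44 mm high, in the other end of the same box, 48 to 64 mm from the bolt along the lid's x. Origin: centre of underside, z up. It stays there. The box is 128 mm along the lid's x and 153 across; inside 116 x 128 mm; walls 70 mm high, low end wall 56 mm.
- tray: Rectangular white plastic order tray, fixed to the bench, empty: 150 (x) x 130 (y) mm, 30 mm high, walls and floor 4 mm thick (floor top 4 mm above the bench). Origin: centre of underside, z up. Stands left or right of the box; on the other side is a round brown tub of small fasteners, 132 mm wide, 55 mm high, not to be used.
Things that resemble listed ones, but are neither listed nor needed, are in the scene too. Of the things shaped like the lid, the plywood one is meant.

How it is judged:
By the outcome, as a careful person would: the job done as asked, in the order asked, and still so for the second after the job is handed in, with the robot touching nothing.
It also fails if it takes over 56 s, if anything falls off the work surface, if the arm or the gripper's body presses on something with over 40 N, if the wrist force passes 120 N, or if a joint passes its speed limit or range.

## Working session

There is one attempt and no reset: what is moved stays moved. The work goes in short steps, Python scripts to look and compute and a tool call to move; the robot and the scene stay as the last step left them, time stands still between calls to the robot, and variables do not carry over. Pictures are saved under pics/ and viewed, at most 10 in all, crops included, and the job is handed in when it is done.

Besides the shell and the picture viewer there is one more tool, called after ">>>" as name(argument=value, ...), one argument or row to a line, values as JSON. play_rows: Moves the arm, as the interface text tells. Its arguments: {"type":"object","properties":{"steps":{"type":"array","items":{"type":"array","items":{"type":"array","items":{"type":"number"}}}},"gripper":{"type":"number"},"squeeze":{"type":"number"}},"required":["steps"]}

```bash
mkdir -p pics; cat > h.py <<'E'
import numpy as np, cv2
from workcell import bot
from scipy.spatial.transform import Rotation as R
def cam(n):
    c=bot.camera(n); c['f']=c['img'].shape[0]/2/np.tan(np.radians(c['vfov'])/2)
    a=np.array(c['attitude'],float); c['R']=a if a.shape==(3,3) else R.from_euler('xyz',a,degrees=True).as_matrix()
    return c
def ray(c,u,v,z):
    d=c['R']@np.array([(u-c['cx'])/c['f'],(v-c['cy'])/c['f'],1]); p=np.array(c['xyz'])
    return p+d*(z-p[2])/d[2]
def proj(c,P):
    q=c['R'].T@(np.array(P)-np.array(c['xyz'])); return c['f']*q[0]/q[2]+c['cx'],c['f']*q[1]/q[2]+c['cy']
E
python3 - <<'E'
from h import *
for n in('top','side'):
    c=cam(n); cv2.imwrite(f'pics/{n}0.png',c['img']); print(n,{k:c[k] for k in c if k!='img'})
print(bot.get_obs())
E
```

```text
top {'vfov': 47.84617438196557, 'cx': 287.648597744237, 'cy': 210.63612504133474, 'xyz': array([0.29106492, 0.0176705 , 1.16311443]), 'attitude': array([-170.09432432,   -0.31657657,  -89.32598235]), 'f': np.float64(473.376873347882), 'R': array([[ 0.01176338, -0.98501295,  0.17207881],
       [-0.99991554, -0.01253862, -0.00341888],
       [ 0.00552528, -0.17202406, -0.98507725]])}
side {'vfov': 45.340470936067206, 'cx': 270.98001890650823, 'cy': 214.03538337684142, 'xyz': array([ 0.25637181, -0.62716195,  0.83530623]), 'attitude': array([-139.25213617,    0.47238022,  -18.72961796]), 'f': np.float64(502.75461237810987), 'R': array([[ 0.94701223, -0.24836036,  0.20367859],
       [-0.32109168, -0.71574274,  0.62017132],
       [-0.0082445 , -0.65270932, -0.75756357]])}
{'time': 0.1, 'q': array([-7.61469569e+01,  5.00745896e+00,  1.00389486e+01,  9.50992725e+01,
        4.26188853e-04,  9.00010319e+01]), 'qd': array([ 0.01321445, -0.0402729 , -0.00558158,  0.01948349, -0.00611604,
        0.00036015]), 'joint_efforts': array([-1.03442289e-03, -5.21560979e+01,  4.65652907e+01,  1.60997780e-02,
        1.07110443e-04,  1.07196334e-05]), 'ee_pos': array([ 0.13164093, -0.53380314,  0.23065826]), 'tcp_rot': array([-1.79932217e+02, -4.24967739e-04,  1.38520106e+01]), 'wrist_force': array([ 0.17337786, -0.62976183, -0.35769168]), 'torque': array([ 0.0134349 , -0.0049463 ,  0.05148794]), 'grasp_force': 0.0, 'opening': 0.08520747231153313}
```

View pics/top0.png

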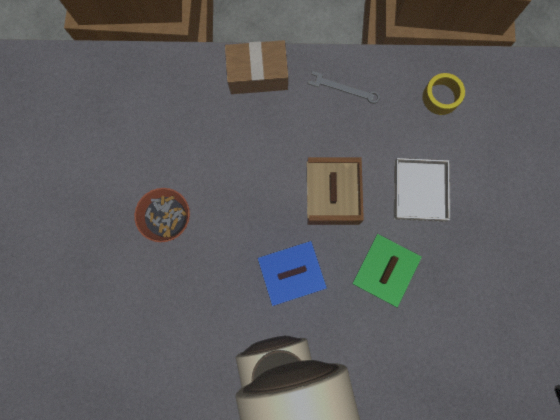

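View pics/side0.png

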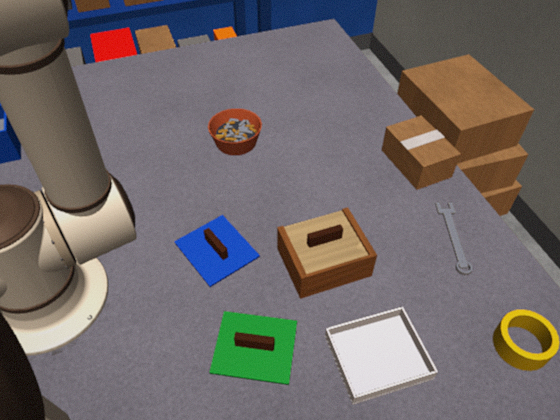

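The top view shows the plywood lid at about (334,188) with its bar running up the picture (world x). The tray is at (423,190) and the tub at (162,215). I'll zoom in to find the open end and the edges.

```bash
python3 - <<'E'
from h import *
a=cv2.imread('pics/top0.png')[145:235,295:460]; b=cv2.imread('pics/side0.png')[195:300,265:385]
a=cv2.resize(a,None,fx=4,fy=4,interpolation=cv2.INTER_CUBIC); b=cv2.resize(b,None,fx=2,fy=2,interpolation=cv2.INTER_CUBIC)
o=np.zeros((580,660,3),np.uint8); o[:360]=a; o[365:575,:240]=b; cv2.imwrite('pics/z.png',o)
c=cam('top'); 
hsv=cv2.cvtColor(c['img'],cv2.COLOR_BGR2HSV); g=c['img'].max(2)
# bar: dark inside lid
m=np.zeros(g.shape,np.uint8); m[165:212,315:350]=(g[165:212,315:350]<90)*255
k=max(cv2.findContours(m,0,1)[0],key=cv2.contourArea); r=cv2.minAreaRect(k); print('bar',r)
P=[ray(c,*p,.092) for p in cv2.boxPoints(r)]; print(np.round(P,4)); print('barc',ray(c,*r[0],.092))
m=np.zeros(g.shape,np.uint8); s=c['img'].min(2); m[150:230,390:460]=(s[150:230,390:460]>130)*255
k=max(cv2.findContours(m,0,1)[0],key=cv2.contourArea); r=cv2.minAreaRect(cv2.convexHull(k)); print('tray',r,ray(c,*r[0],.02))
P=[ray(c,*p,.03) for p in cv2.boxPoints(r)]; print(np.round(P,4))
E
```

```text
bar ((332.5, 187.5), (31.0, 7.0), 90.0)
[[ 0.5708 -0.0814  0.092 ]
 [ 0.571  -0.0977  0.092 ]
 [ 0.4975 -0.0973  0.092 ]
 [ 0.4972 -0.0811  0.092 ]]
barc [ 0.53393396 -0.08936547  0.092     ]
tray ((423.0, 188.5), (61.0, 52.0), 90.0) [ 0.55064065 -0.32069327  0.02      ]
[[ 0.625  -0.256   0.03  ]
 [ 0.6268 -0.3853  0.03  ]
 [ 0.4734 -0.3781  0.03  ]
 [ 0.4718 -0.2517  0.03  ]]
```

View pics/z.png

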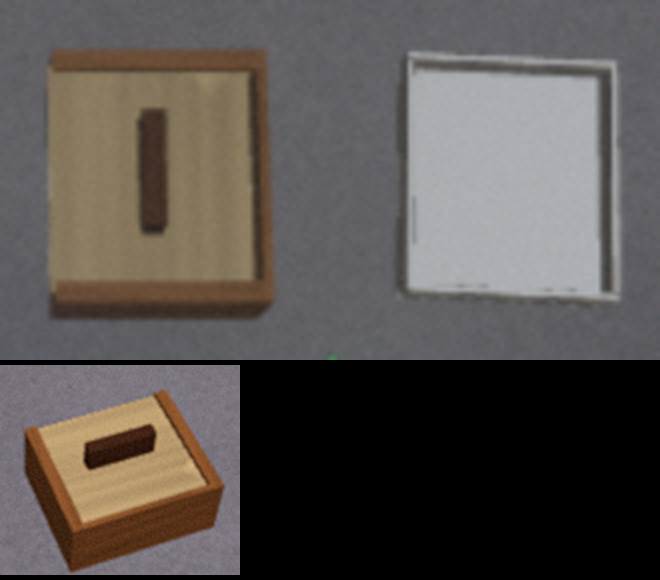

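```bash
cat >> h.py <<'E'
def goto(P,yaw=None):
    o=bot.get_obs(); y=o['tcp_rot'][2]; t=y if yaw is None else yaw
    c,s=np.cos(np.radians(t)),np.sin(np.radians(t)); d=np.array(P)-o['ee_pos']
    print('at',np.round(o['ee_pos'],4),np.round(o['tcp_rot'],2),'t',o['time'],'F',np.round(o['wrist_force'],1),'op',round(o['opening'],4))
    print('turn first',np.radians(y-t),'then tool shift',np.round([c*d[0]+s*d[1],s*d[0]-c*d[1],-d[2]],4))
E
python3 - <<'E'
from h import *
c=cam('top'); im=c['img'].astype(float); hue=im[:,:,1]
def edge(col,r0,r1,sgn,axis):
    p=hue[r0:r1,col] if axis==0 else hue[col,r0:r1]
    g=np.clip(sgn*np.diff(p),0,None); i=g.argmax(); w=slice(max(i-1,0),i+2); return r0+.5+(g[w]*np.arange(len(g))[w]).sum()/g[w].sum()
def fit(cs,r0,r1,sgn,axis,z):
    e=np.array([edge(k,r0,r1,sgn,axis) for k in cs]); 
    P=np.array([ray(c,k,v,z) if axis==0 else ray(c,v,k,z) for k,v in zip(cs,e)])
    a=1 if axis==0 else 0; q=np.polyfit(P[:,a],P[:,1-a],1); res=np.polyval(q,P[:,a])-P[:,1-a]
    print(np.degrees(np.arctan(q[0])),'std mm',res.std()*1e3,'mean',P.mean(0).round(4))
print('dx/dy angles (world y axis): yaw=90-this')
fit(range(312,354),210,220,-1,0,.07)
fit(range(312,354),158,168,1,0,.062)
fit(range(312,354),153,161,-1,0,.07)
print('dy/dx angles')
fit(range(176,200),326,333,-1,1,.092); fit(range(176,200),333,340,1,1,.092)
fit(range(170,208),303,311,1,1,.062); fit(range(170,210),354,361,-1,1,.062); fit(range(165,212),357,367,1,1,.07)
goto([.534,-.089,.13],0.7)
E
```

```text
dx/dy angles (world y axis): yaw=90-this
-0.7701652301236078 std mm 0.15741365345465028 mean [ 0.4735 -0.0913  0.07  ]
-0.807515497506295 std mm 0.08764498484885282 mean [ 0.6019 -0.0926  0.062 ]
-0.557855119605225 std mm 1.4086071367560085 mean [ 0.6144 -0.0919  0.07  ]
dy/dx angles
1.2242226130061546 std mm 0.23344146640521576 mean [ 0.5339 -0.0816  0.092 ]
0.30319579676096486 std mm 0.14341739625539734 mean [ 0.5341 -0.0983  0.092 ]
0.47641595984110674 std mm 0.4417190494511505 mean [ 0.5376 -0.0307  0.062 ]
1.0737360846954074 std mm 0.3506322770349348 mean [ 0.5368 -0.1517  0.062 ]
-0.24824278442553832 std mm 2.136656400849589 mean [ 0.5387 -0.1578  0.07  ]
at [ 0.1317 -0.5339  0.2308] [-179.95   -0.     13.85] t 0.2 F [-0.7 -0.7 -0.7] op 0.0852
turn first 0.22957100260603705 then tool shift [ 0.4077 -0.4399  0.1008]
```

>>> play_rows(
  steps=[
    [[0, 0, 0, 0.114], [0, 0, 0, 0.114], [0.0227, -0.0243, 0.004, 0], [0.0227, -0.0243, 0.004, 0], [0.0227, -0.0243, 0.004, 0]],
  ],
)

```text
time: 0.62
ee_pos: [0.1991, -0.4593, 0.2187]
tcp_rot: [-180.0, 0.0, 0.7]
wrist_force: [0.0, -0.6, -0.1]
opening: 0.0854
grasp_force: 0.0
```

>>> play_rows(
  steps=[
    [[0.0227, -0.0243, 0.004, 0], [0.0227, -0.0243, 0.004, 0], [0.0227, -0.0243, 0.004, 0], [0.0227, -0.0243, 0.004, 0], [0.0227, -0.0243, 0.004, 0]],
  ],
)

```text
time: 1.03
ee_pos: [0.3113, -0.3358, 0.1991]
tcp_rot: [180.0, -0.0, 0.8]
wrist_force: [0.1, -0.6, 0.6]
opening: 0.0853
grasp_force: 0.0
```

>>> play_rows(
  steps=[
    [[0.0227, -0.0243, 0.004, 0], [0.0227, -0.0243, 0.004, 0], [0.0227, -0.0243, 0.004, 0], [0.0227, -0.0243, 0.004, 0], [0.0227, -0.0243, 0.004, 0]],
  ],
)

```text
time: 1.45
ee_pos: [0.4232, -0.2126, 0.1791]
tcp_rot: [180.0, -0.0, 0.8]
wrist_force: [0.2, -0.4, -0.5]
opening: 0.0854
grasp_force: 0.0
```

>>> play_rows(
  steps=[
    [[0.0227, -0.0243, 0.004, 0], [0.0227, -0.0243, 0.004, 0], [0.0227, -0.0243, 0.004, 0], [0, 0, 0, 0], [0, 0, 0, 0]],
  ],
)

```text
time: 1.87
ee_pos: [0.4899, -0.1389, 0.1666]
tcp_rot: [-180.0, 0.1, 1.0]
wrist_force: [-1.1, -1.3, 0.8]
opening: 0.0854
grasp_force: 0.0
```

```bash
python3 - <<'E'
from h import *
goto([.535,-.0905,.068],0.8)
E
```

```text
at [ 0.4899 -0.1389  0.1666] [-1.7998e+02  8.0000e-02  9.6000e-01] t 1.8667 F [-1.1 -1.3  0.8] op 0.0854
turn first 0.002776319932834578 then tool shift [ 0.0457 -0.0477  0.0986]
```

>>> play_rows(
  steps=[
    [[0.0229, -0.0239, 0.006, 0], [0.0229, -0.0239, 0.006, 0], [0, 0, 0.02, 0], [0, 0, 0.02, 0], [0, 0, 0.02, 0]],
  ],
)

```text
time: 2.28
ee_pos: [0.5345, -0.0923, 0.0947]
tcp_rot: [180.0, -0.0, 0.8]
wrist_force: [0.1, -0.3, 0.4]
opening: 0.0858
grasp_force: 0.0
```

>>> play_rows(
  steps=[
    [[0, 0, 0.013, 0], [0, 0, 0.01, 0], [0, 0, 0.0, 0], [0, 0, 0, 0], [0, 0, 0, 0]],
  ],
)

```text
time: 2.7
ee_pos: [0.5351, -0.0922, 0.0736]
tcp_rot: [180.0, -0.1, 0.8]
wrist_force: [1.0, -0.7, 0.2]
opening: 0.0851
grasp_force: 0.0
```

```bash
python3 - <<'E'
from h import *
goto([.535,-.0905,.068],0.8)
c=cam('side'); cv2.imwrite('pics/s1.png',cv2.resize(c['img'][150:330,220:440],None,fx=3,fy=3))
E
```

```text
at [ 0.5351 -0.0922  0.0736] [ 1.7998e+02 -9.0000e-02  7.6000e-01] t 2.7 F [ 1.  -0.7  0.2] op 0.0851
turn first -0.0006321918664915312 then tool shift [-0.0001 -0.0017  0.0056]
```

View pics/s1.png

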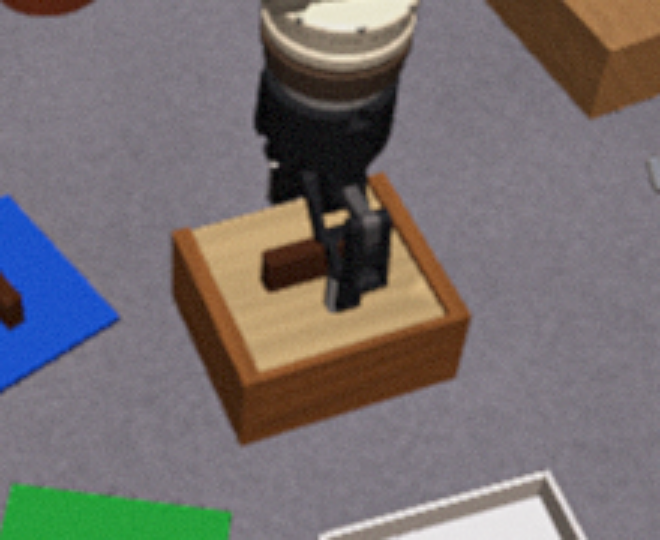

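The fingers straddle the bar around its middle, at crop (330,260). Next I lower a little and grip.

>>> play_rows(
  steps=[
    [[0, -0.0017, 0.005, 0], [0, 0, 0, 0], [0, 0, 0, 0], [0, 0, 0, 0], [0, 0, 0, 0]],
  ],
  gripper=0.03,
  squeeze=35,
)

```text
time: 3.17
ee_pos: [0.5347, -0.0901, 0.0674]
tcp_rot: [180.0, -0.0, 0.8]
wrist_force: [-0.4, -0.4, -0.0]
opening: 0.0295
grasp_force: 0.0
```

>>> play_rows(
  steps=[
    [[0, 0, 0, 0], [0, 0, 0, 0], [0, 0, 0, 0], [0, 0, 0, 0], [0, 0, 0, 0]],
  ],
  gripper=0.0,
)

```text
time: 3.58
ee_pos: [0.5348, -0.0901, 0.0675]
tcp_rot: [180.0, -0.0, 0.8]
wrist_force: [-0.3, -0.1, 3.0]
opening: 0.0134
grasp_force: 34.7
```

>>> play_rows(
  steps=[
    [[0, -0.001, 0, 0], [0, -0.002, 0, 0], [0, -0.003, 0, 0], [0, -0.003, 0, 0], [0, -0.003, 0, 0]],
  ],
)

```text
time: 4.0
ee_pos: [0.5346, -0.0779, 0.0675]
tcp_rot: [180.0, -0.0, 0.8]
wrist_force: [0.5, -2.9, 3.1]
opening: 0.0133
grasp_force: 34.9
```

>>> play_rows(
  steps=[
    [[0, -0.006, 0, 0], [0, -0.008, 0, 0], [0, -0.008, 0, 0], [0, -0.008, 0, 0], [0, -0.008, 0, 0]],
  ],
)

```text
time: 4.42
ee_pos: [0.534, -0.0392, 0.0675]
tcp_rot: [180.0, -0.0, 0.8]
wrist_force: [0.4, -3.7, 4.3]
opening: 0.0132
grasp_force: 35.1
```

>>> play_rows(
  steps=[
    [[0, -0.008, 0, 0], [0, -0.008, 0, 0], [0, -0.008, 0, 0], [0, -0.008, 0, 0], [0, -0.008, 0, 0]],
  ],
)

```text
time: 4.83
ee_pos: [0.5333, 0.0008, 0.0673]
tcp_rot: [180.0, 0.0, 0.8]
wrist_force: [0.7, -3.8, 4.8]
opening: 0.0135
grasp_force: 35.1
```

>>> play_rows(
  steps=[
    [[0, -0.008, 0, 0], [0, -0.008, 0, 0], [0, -0.008, 0, 0], [0, -0.008, 0, 0], [0, -0.008, 0, 0]],
  ],
)

```text
time: 5.25
ee_pos: [0.533, 0.0238, 0.0677]
tcp_rot: [-179.3, -0.0, 2.2]
wrist_force: [-0.6, -4.4, 6.0]
opening: 0.0132
grasp_force: 35.6
```

>>> play_rows(
  steps=[
    [[0, -0.008, 0, 0], [0, -0.008, 0, 0], [0, -0.006, 0, 0], [0, -0.004, 0, 0], [0, 0, 0, 0]],
  ],
)

```text
time: 5.67
ee_pos: [0.532, 0.0372, 0.0672]
tcp_rot: [-178.7, 0.1, 3.4]
wrist_force: [0.0, -0.6, -1.2]
opening: 0.0133
grasp_force: 34.2
```

```bash
python3 - <<'E'
from h import *
goto([.535,.075,.0115],0.8)
c=cam('side'); cv2.imwrite('pics/s2.png',c['img'])
E
```

```text
at [0.532  0.0372 0.0672] [-1.787e+02  7.000e-02  3.360e+00] t 5.6667 F [ 0.  -0.6 -1.2] op 0.0133
turn first 0.04467188596428453 then tool shift [ 0.0035 -0.0377  0.0557]
```

View pics/s2.png

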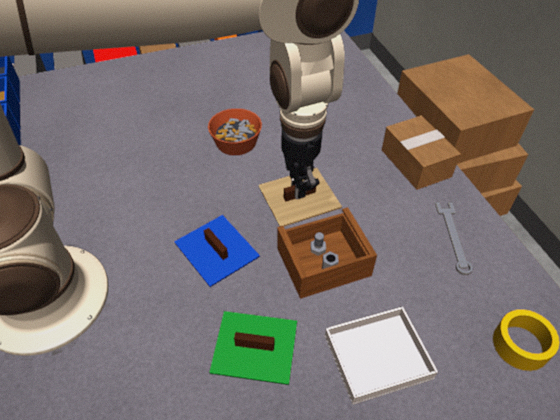

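The lid is clear of the grooves, at about (300,193). The box shows the bolt at (319,241), nearer the open end, and the nut at (330,260). The arm fell short of its command and tilted about 1.3°, so I'll check the joints.

```bash
python3 - <<'E'
from h import *
o=bot.get_obs(); print(np.round(o['q'],2),np.round(o['qd'],2),o['wrist_force'],np.round(o['joint_efforts'],1))
goto([.535,.075,.0115],0.8)
E
```

```text
[  3.29   2.78 -10.39  76.89   1.28 179.95] [-0.46 -0.16  0.14  0.07 -0.34 -0.03] [-0.1573973  -0.12427466 -1.25148322] [  0.3 -50.2  47.1   0.    0.1   0. ]
at [0.5321 0.0369 0.0674] [-1.7872e+02  6.0000e-02  3.3400e+00] t 5.7167 F [-0.2 -0.1 -1.3] op 0.0138
turn first 0.04431967793260274 then tool shift [ 0.0034 -0.038   0.0559]
```

Joint 6 is at its 180° limit, where q6 = 180 + q1 − yaw. So I'll lift a little, turn the yaw up, then move out and lay the lid.

>>> play_rows(
  steps=[
    [[0, 0, -0.008, 0], [0, 0, -0.008, 0], [0, 0, -0.008, -0.03], [0, 0, 0, -0.05], [0, 0, 0, -0.05]],
  ],
)

```text
time: 6.13
ee_pos: [0.5331, 0.0359, 0.0936]
tcp_rot: [-178.8, -0.3, 10.9]
wrist_force: [-1.5, -0.3, -1.9]
opening: 0.0132
grasp_force: 34.2
```

```bash
python3 - <<'E'
from h import *
goto([.535,.08,.0115],12)
E
```

```text
at [0.5331 0.0359 0.0936] [-178.76   -0.28   10.88] t 6.1333 F [-1.5 -0.3 -1.9] op 0.0132
turn first -0.01961893592504064 then tool shift [ 0.011  -0.0427  0.0821]
```

>>> play_rows(
  steps=[
    [[0.004, -0.012, 0, -0.02], [0.004, -0.016, 0, 0], [0.003, -0.016, 0, 0], [0, 0, 0.012, 0], [0, 0, 0.018, 0]],
  ],
)

```text
time: 6.55
ee_pos: [0.5357, 0.0832, 0.0644]
tcp_rot: [-178.8, -0.4, 12.0]
wrist_force: [-0.2, -0.6, -2.2]
opening: 0.0133
grasp_force: 34.4
```

>>> play_rows(
  steps=[
    [[0, 0, 0.016, 0], [0, 0, 0.014, 0], [0, 0, 0.01, 0], [0, 0, 0.006, 0], [0, 0, 0, 0]],
  ],
)

```text
time: 6.97
ee_pos: [0.5336, 0.0829, 0.0156]
tcp_rot: [-178.7, -0.1, 11.9]
wrist_force: [-0.2, 0.2, -1.5]
opening: 0.0133
grasp_force: 34.4
```

>>> play_rows(
  steps=[
    [[0, 0, 0.0015, 0], [0, 0, 0.0015, 0], [0, 0, 0.0005, 0], [0, 0, 0, 0], [0, 0, 0, 0]],
  ],
)

```text
time: 7.38
ee_pos: [0.5345, 0.0831, 0.0138]
tcp_rot: [-178.8, -0.2, 11.9]
wrist_force: [-0.0, -0.1, -1.8]
opening: 0.0131
grasp_force: 34.4
```

>>> play_rows(
  steps=[
    [[0, 0, 0, 0], [0, 0, 0, 0], [0, 0, 0, 0], [0, 0, 0, 0], [0, 0, 0, 0]],
  ],
  gripper=0.045,
)

```text
time: 7.8
ee_pos: [0.5343, 0.0831, 0.0134]
tcp_rot: [-178.8, -0.2, 11.9]
wrist_force: [0.5, -0.7, 0.3]
opening: 0.045
grasp_force: 0.0
```

```bash
python3 - <<'E'
from h import *
goto([.535,.08,.0115],12)
c=cam('top'); cv2.imwrite('pics/t3.png',cv2.resize(c['img'][140:240,230:370],None,fx=5,fy=5,interpolation=cv2.INTER_CUBIC))
c=cam('side'); cv2.imwrite('pics/s3r.png',c['img'])
E
```

```text
at [0.5343 0.0831 0.0134] [-178.75   -0.19   11.91] t 7.8 F [ 0.5 -0.7  0.3] op 0.045
turn first -0.0016373470569203625 then tool shift [0.     0.0032 0.0019]
```

View pics/t3.png

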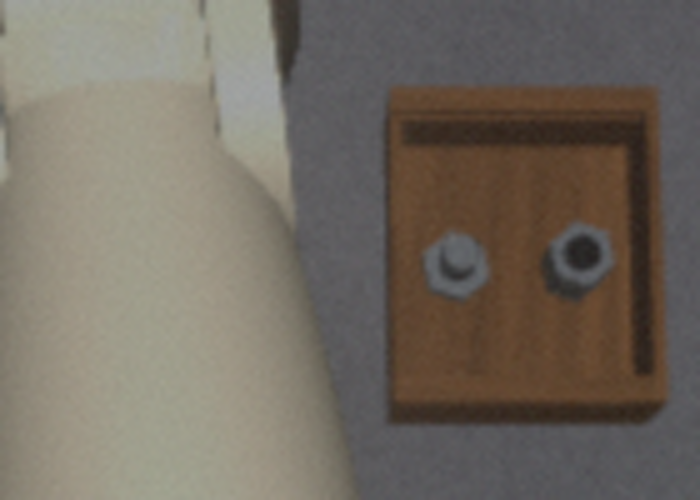

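In the crop, the bolt's shank top is at about (458,255) and its head centre at (456,266). The nut's top is at (583,250). The lid itself is hidden under the arm.

```bash
python3 - <<'E'
from h import *
c=cam('top')
f=lambda x,y,z: ray(c,(x+.5)/5-.5+230,(y+.5)/5-.5+140,z).round(4)
print('top',f(458,253,.05),'head',f(456,266,.018),'nut',f(583,250,.05))
P=f(457,253,.05); d=cam('side'); print('side',proj(d,[*P[:2],.05]))
goto([P[0],P[1],.13],90.8)
im=d['img'][225:275,300:345]; cv2.imwrite('pics/s4.png',cv2.resize(im,None,fx=12,fy=12,interpolation=cv2.INTER_CUBIC))
E
```

```text
top [ 0.5365 -0.0663  0.05  ] head [ 0.5369 -0.0678  0.018 ] nut [ 0.5387 -0.1265  0.05  ]
side (np.float64(316.9353981642089), np.float64(234.76602004789257))
at [0.5343 0.0831 0.0134] [-178.75   -0.19   11.9 ] t 8.0 F [ 0.4 -0.1  0.3] op 0.0447
turn first -1.3769925166836425 then tool shift [-1.489e-01  1.000e-04 -1.166e-01]
```

View pics/s4.png

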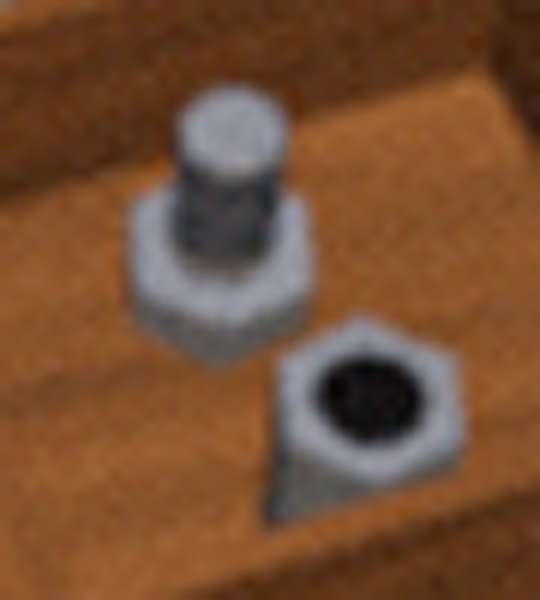

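The side view agrees to within about 3 mm. I'm taking the bolt at (0.5375, -0.067). Next is retreating up, turning, and moving over it.

>>> play_rows(
  steps=[
    [[0, 0, -0.015, 0], [0, 0, -0.03, 0], [0, 0, -0.035, 0], [0, 0, -0.035, -0.117], [0, 0, 0, -0.12]],
  ],
)

```text
time: 8.42
ee_pos: [0.537, 0.0808, 0.1357]
tcp_rot: [-179.0, -1.0, 25.8]
wrist_force: [0.3, -0.1, 0.2]
opening: 0.0454
grasp_force: 0.0
```

>>> play_rows(
  steps=[
    [[0, 0, 0, -0.12], [0, 0, 0, -0.12], [0, 0, 0, -0.12], [0, 0, 0, -0.12], [0, 0, 0, -0.12]],
  ],
)

```text
time: 8.83
ee_pos: [0.5344, 0.0805, 0.1283]
tcp_rot: [-179.3, -1.1, 60.2]
wrist_force: [0.9, -0.7, -1.2]
opening: 0.0448
grasp_force: 0.0
```

>>> play_rows(
  steps=[
    [[0, 0, 0, -0.12], [0, 0, 0, -0.12], [0, 0, 0, -0.12], [0, 0, 0, -0.12], [0, 0, 0, -0.06]],
  ],
)

```text
time: 9.25
ee_pos: [0.5344, 0.0806, 0.1283]
tcp_rot: [-179.9, -1.3, 91.2]
wrist_force: [0.1, -0.8, 0.3]
opening: 0.0453
grasp_force: 0.0
```

>>> play_rows(
  steps=[
    [[-0.03, 0, 0, 0], [-0.03, 0, 0, 0], [-0.03, 0, 0, 0], [-0.03, 0, 0, 0], [-0.02, 0, 0, 0]],
  ],
)

```text
time: 9.67
ee_pos: [0.5362, -0.0616, 0.1252]
tcp_rot: [-179.9, -1.2, 90.8]
wrist_force: [-0.3, -0.3, -0.7]
opening: 0.045
grasp_force: 0.0
```

```bash
python3 - <<'E'
from h import *
goto([.5375,-.067,.023],90.8)
E
```

```text
at [ 0.5362 -0.0616  0.1252] [-179.95   -1.23   90.76] t 9.6667 F [-0.3 -0.3 -0.7] op 0.045
turn first -0.0007554127566138456 then tool shift [-0.0054  0.0012  0.1022]
```

>>> play_rows(
  steps=[
    [[-0.0075, 0.0012, 0.015, 0], [0, 0, 0.025, 0], [0, 0, 0.025, 0], [0, 0, 0.018, 0], [0, 0, 0.01, 0]],
  ],
)

```text
time: 10.08
ee_pos: [0.5363, -0.0648, 0.0296]
tcp_rot: [-179.8, -1.3, 90.8]
wrist_force: [0.0, 0.5, -0.6]
opening: 0.0451
grasp_force: 0.0
```

>>> play_rows(
  steps=[
    [[0, 0, 0.006, 0], [0, 0, 0.003, 0], [0, 0, 0, 0], [0, 0, 0, 0], [0, 0, 0, 0]],
  ],
)

```text
time: 10.5
ee_pos: [0.5383, -0.0647, 0.0243]
tcp_rot: [180.0, -1.2, 90.8]
wrist_force: [-0.8, 0.8, 0.3]
opening: 0.0449
grasp_force: 0.0
```

>>> play_rows(
  steps=[
    [[0, 0, 0, 0], [0, 0, 0, 0], [0, 0, 0, 0], [0, 0, 0, 0], [0, 0, 0, 0]],
  ],
  gripper=0.0,
  squeeze=40,
)

```text
time: 10.92
ee_pos: [0.5379, -0.0647, 0.0237]
tcp_rot: [180.0, -1.3, 90.8]
wrist_force: [-1.4, -1.2, 5.0]
opening: 0.0166
grasp_force: 39.0
```

```bash
python3 - <<'E'
from h import *
goto([.5375,-.067,.12],90.8)
E
```

```text
at [ 0.5379 -0.0647  0.0237] [180.    -1.25  90.8 ] t 10.9167 F [-1.4 -1.2  5. ] op 0.0166
turn first 8.300662811206903e-05 then tool shift [-0.0023 -0.0005 -0.0963]
```

>>> play_rows(
  steps=[
    [[0, 0, -0.006, 0], [0, 0, -0.014, 0], [0, 0, -0.025, 0], [0, 0, -0.03, 0], [0, 0, -0.025, 0]],
  ],
)

```text
time: 11.33
ee_pos: [0.5373, -0.0668, 0.1245]
tcp_rot: [-179.9, -1.3, 90.8]
wrist_force: [1.4, 0.9, -2.3]
opening: 0.0165
grasp_force: 39.2
```

>>> play_rows(
  steps=[
    [[-0.012, 0.002, 0, 0], [-0.025, 0.002, 0, 0], [-0.03, 0.002, 0, 0], [-0.03, 0.002, 0, 0], [-0.03, 0.002, 0, 0]],
  ],
)

```text
time: 11.75
ee_pos: [0.5491, -0.195, 0.1196]
tcp_rot: [-179.9, -1.3, 90.8]
wrist_force: [0.4, -0.0, -1.2]
opening: 0.0163
grasp_force: 39.3
```

>>> play_rows(
  steps=[
    [[-0.03, 0, 0, 0], [-0.03, 0, 0, 0], [-0.03, 0, 0, 0], [-0.022, 0, 0, 0], [-0.012, 0, 0, 0]],
  ],
)

```text
time: 12.17
ee_pos: [0.5504, -0.3202, 0.1163]
tcp_rot: [-179.9, -1.3, 90.7]
wrist_force: [0.8, 0.3, -1.6]
opening: 0.0166
grasp_force: 39.3
```

```bash
python3 - <<'E'
from h import *
goto([.549,-.319,.0217],90.8)
c=cam('top'); d=cam('side'); o=np.hstack([cv2.resize(c['img'][140:240,290:470],(400,222)),cv2.resize(d['img'][180:400,240:440],(400,440))[:222]]) if 0 else None
cv2.imwrite('pics/s5.png',cv2.resize(d['img'][150:410,200:460],None,fx=2,fy=2))
E
```

```text
at [ 0.5504 -0.3202  0.1163] [-179.85   -1.28   90.68] t 12.1667 F [ 0.8  0.3 -1.6] op 0.0166
turn first -0.0020236900822627442 then tool shift [ 0.0012 -0.0014  0.0946]
```

View pics/s5.png

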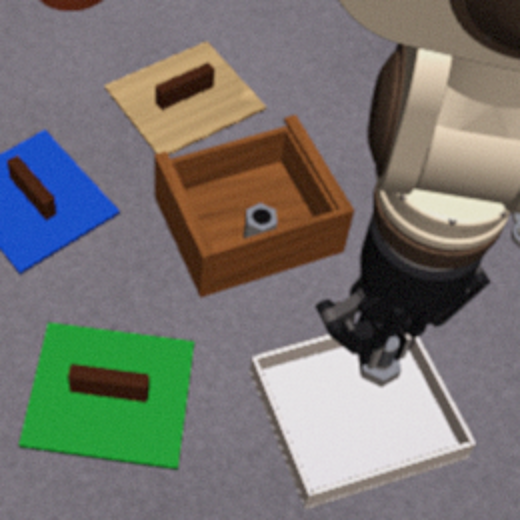

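The lid lies flat at crop (185,95), the nut stands at (262,215), and the bolt hangs upright over the tray at (380,365). Lowering it now.

>>> play_rows(
  steps=[
    [[0, 0, 0.015, 0], [0, 0, 0.025, 0], [0, 0, 0.022, 0], [0, 0, 0.015, 0], [0, 0, 0.008, 0]],
  ],
)

```text
time: 12.68
ee_pos: [0.5501, -0.3137, 0.03]
tcp_rot: [-179.8, -1.4, 90.9]
wrist_force: [-1.0, 0.1, -2.2]
opening: 0.0163
grasp_force: 39.3
```

>>> play_rows(
  steps=[
    [[0, 0, 0.005, 0], [0, 0, 0.002, 0], [0, 0, 0.001, 0], [0, 0, 0, 0], [0, 0, 0, 0]],
  ],
)

```text
time: 13.1
ee_pos: [0.5516, -0.3158, 0.0256]
tcp_rot: [180.0, -1.2, 90.8]
wrist_force: [0.3, -0.5, -2.4]
opening: 0.0167
grasp_force: 39.3
```

>>> play_rows(
  steps=[
    [[0, 0, 0.001, 0], [0, 0, 0.001, 0], [0, 0, 0.001, 0], [0, 0, 0, 0], [0, 0, 0, 0]],
  ],
)

```text
time: 13.52
ee_pos: [0.5512, -0.3156, 0.0218]
tcp_rot: [-180.0, -1.2, 90.8]
wrist_force: [0.1, -0.8, 1.0]
opening: 0.0167
grasp_force: 39.4
```

>>> play_rows(
  steps=[
    [[0, 0, 0.0005, 0], [0, 0, 0.0003, 0], [0, 0, 0, 0], [0, 0, 0, 0], [0, 0, 0, 0]],
  ],
)

```text
time: 13.93
ee_pos: [0.5513, -0.3157, 0.0218]
tcp_rot: [-180.0, -1.2, 90.8]
wrist_force: [-1.1, 0.9, 5.0]
opening: 0.0163
grasp_force: 40.1
```

Contact with the tray floor. I'll release and retreat.

>>> play_rows(
  steps=[
    [[0, 0, 0, 0], [0, 0, 0, 0], [0, 0, 0, 0], [0, 0, 0, 0], [0, 0, 0, 0]],
  ],
  gripper=0.05,
)

```text
time: 14.35
ee_pos: [0.551, -0.3154, 0.0206]
tcp_rot: [-179.9, -1.3, 90.8]
wrist_force: [-0.2, 0.2, 0.0]
opening: 0.0498
grasp_force: 0.0
```

>>> play_rows(
  steps=[
    [[0, 0, -0.006, 0], [0, 0, -0.015, 0], [0, 0, -0.03, 0], [0, 0, -0.035, 0], [0, 0, -0.035, 0]],
  ],
)

```text
time: 14.77
ee_pos: [0.5508, -0.3179, 0.1431]
tcp_rot: [-179.9, -1.3, 90.8]
wrist_force: [1.5, 0.3, 0.9]
opening: 0.0502
grasp_force: 0.0
```

>>> play_rows(
  steps=[
    [[0, -0.03, -0.01, 0], [0, -0.03, -0.01, 0], [0, -0.03, 0, 0], [0, -0.03, 0, 0], [0, 0, 0, 0]],
  ],
)

```text
time: 15.18
ee_pos: [0.4275, -0.3203, 0.1632]
tcp_rot: [-179.9, -1.2, 90.7]
wrist_force: [-0.2, 0.2, 1.0]
opening: 0.0502
grasp_force: 0.0
```

>>> play_rows(
  steps=[
    [[-0.03, -0.03, 0, 0], [-0.03, -0.03, 0, 0], [-0.03, -0.02, 0, 0], [0, 0, 0, 0], [0, 0, 0, 0]],
  ],
)

```text
time: 15.6
ee_pos: [0.3526, -0.4115, 0.1603]
tcp_rot: [-180.0, -1.3, 90.6]
wrist_force: [0.9, 0.5, 0.8]
opening: 0.0501
grasp_force: 0.0
```

```bash
python3 - <<'E'
from h import *
goto([.549,-.319,.0217],90.8)
c=cam('top'); d=cam('side')
cv2.imwrite('pics/s6.png',np.hstack([cv2.resize(d['img'][150:410,150:450],(400,347)),cv2.resize(c['img'][120:310,220:460],(400,317))[:,:].copy() if 0 else cv2.resize(c['img'][120:310,220:460],(400,347))]))
E
```

```text
at [ 0.3526 -0.4115  0.1603] [-179.95   -1.25   90.62] t 15.6 F [0.9 0.5 0.8] op 0.0501
turn first -0.0031508113912351557 then tool shift [0.0897 0.1977 0.1386]
```

View pics/s6.png

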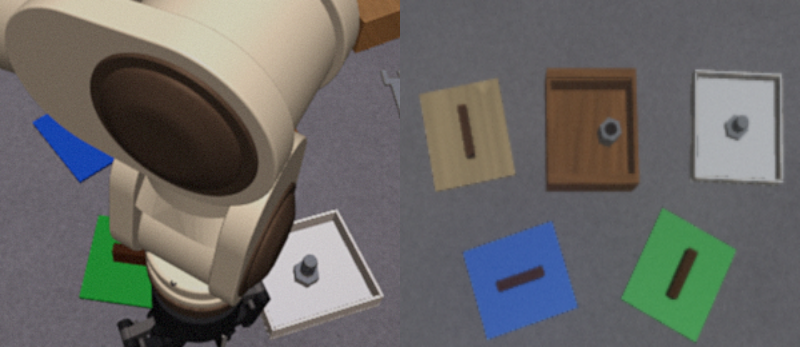

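The lid lies flat on the bench with its handle up at (467,135). The nut stands in the box at (609,129), and the bolt stands on its head in the tray at (737,126).

```bash
python3 -c "
from workcell import bot
print(bot.job_done())"
```

```text
the job is handed in; nothing more can be done
None
```

The job is handed in at about 16 s: the plywood lid lies flat on the bench, handle up; the bolt stands on its head in the white tray; and the coupling nut still stands in the box.

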